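# Hold a sump ball on its tray before the inspection camera

## Task

On the folding table, take the small steel tray that has the loose black ball in its pocket (not the empty one), lift it by its grip and carry it close to level so that the ball stays in its pocket. Bring it in front of the inspection camera and finish while holding it there in the gripper, level and still, with the ball at the height of the lens, squarely in front of it and about 70 mm from the glass, and the grip behind the ball as the camera sees it. Do not bump the camera, and leave the empty tray, the white sump housing and the detergent bottle alone.

Things in the scene. Friction and masses are not known exactly. Their poses are not given: they have to be found in the camera images.
- tray: Tray with the ball: flat steel plate 130 x 60 x 4 mm, flat on the table, a ring pocket near each end (centres at x = +42 and -42 mm, 32 mm inside, 40 mm outside, rim 3 mm above the plate), the ball in the +x one. About 0.22 kg (varies), balanced about the grip. Origin: centre of the underside; x along the length, z up.
- handle (a point): Point on the tray's white upright grip block, on the tray's middle axis, 38 mm above its underside: a good TCP height. The block stands in the middle of the plate, 36 mm long (tray x), 14 mm thick (y), its top 54 mm above the underside; take it from above across its thickness. Axes as the tray's.
- pocket (a point): Centre of the ball when it lies in the middle of its pocket: 42 mm along +x from the tray's middle, 19 mm above its underside. Axes as the tray's.
- ball_center (a point): Centre of the loose black rubber ball, 30 mm in diameter, about 17 g. It can roll about 7 mm any way in its pocket and climbs the 3 mm rim if tilted steeply (about 35 degrees) or jerked. Only the position is meaningful; its axes turn as it rolls.
- spare_tray: An identical tray with its grip block but without a ball, to be left where it is. Origin: centre of the underside; x along the length, z up.
- camera: Inspection camera on a stand, fixed to the table: base 100 x 100 x 14 mm, round column 159 mm tall, grey head 46 mm wide and high, black lens barrel 36 mm across. Origin: on the table straight below the front of the lens. The lens looks along the body's -x, level; base, column and head lie on the +x side, up to 105 mm behind the lens front; z up.
- lens (a point): Centre of the front glass of the lens, 130 mm above the table. The lens looks along this frame's -x (level), y is sideways, z up; a ball 70 mm from the glass has its centre at x = -0.085 here.
- sump: Loose white plastic pump sump housing, an open round cup 94 mm across the rim and 66 mm tall with a pipe stub on its +y side reaching 75 mm from its axis. Origin: centre of the underside. A bystander.
- detergent: Loose detergent bottle, blue, 72 mm in diameter, 190 mm tall. Origin: centre of the underside. A bystander.
Things that resemble listed ones, but are neither listed nor needed, are in the scene too. Of the things that look like the part that bears ball_center, the smallest one is meant.

How it is judged:
On the way, in this order (a step that is already met when the one before it is completed fails the run):
1. the tray is lifted clear of the table in the gripper with the ball in its pocket (height (world z) of tray above 0.03 m and contact force between the fingers and tray above 1 N and distance between ball_center and pocket below 0.014 m), for 0.2 s.
2. the ball on the tray is in front of the lens (x of ball_center in the frame of lens between -0.115 and -0.055 m and y of ball_center in the frame of lens between -0.022 and 0.022 m and z of ball_center in the frame of lens between -0.022 and 0.022 m and x of handle in the frame of lens below -0.105 m and distance between ball_center and pocket below 0.014 m and contact force between the fingers and tray above 1 N), for 0.2 s.
At the end, for the whole second after the job is handed in: The gripper alone holds the tray still, over 80 mm up, level within 4 deg, ball in its pocket; ball centre 55-115 mm before the lens glass and within 22 mm of the lens axis sideways and in height; grip middle over 105 mm from the glass; bystanders within 20 mm of their starts (all of step 2 and angle between tray's own z axis and vertical below 0.07 rad and height (world z) of tray above 0.08 m and linear speed of tray below 0.02 m/s and angular speed of tray below 0.15 rad/s and contact force between tray and camera below 0.3 N and distance of each of spare_tray, sump, detergent from where it was at the start of the episode below 0.02 m); the arm keeps its last pose, push and grip.
It fails at once if the ball leaves its pocket (distance between ball_center and pocket above 0.018 m).
It fails at once if the tray is tipped by more than 17 degrees (angle between tray's own z axis and vertical above 0.3 rad).
It fails at once if the camera is bumped with more than 3 N (contact force between camera and anything else above 3 N).
It fails at once if the empty tray, the sump housing or the detergent bottle is shifted by more than 20 mm (distance of any of spare_tray, sump, detergent from where it was at the start of the episode above 0.02 m).
It also fails if it takes over 43 s, if anything falls off the work surface, if the arm or the gripper's body presses on something with over 40 N, if the wrist force passes 120 N, or if a joint passes its speed limit or range.

## Robot

A 7-joint arm with a two-finger parallel gripper is mounted at the origin on the work surface. World frame = base frame: x ahead of the robot, y to its left, z up, the work surface at z = 0. Lengths are in m, angles in rad, forces in N, time in s.
With the tool pointing down it reaches from about 0.4 to 0.85 m from the base axis. Payload 10.4 kg.
Tool frame: the origin (TCP) lies between the finger pads, 19 mm behind the fingertips; this is the grasp point; y points along the fingers, x is the direction in which the jaws open and shut, and the axes are right-handed (so a half turn about y gives the same grasp; the last joint's range is limited). The gripper opens to 87 mm and grips with 3 to 60 N. Pads are 19 mm wide; open, the fingers measure 117 mm over their backs; the gripper's body (75 mm by 190 mm) begins 51 mm behind the grasp point.
Start: joints at [1.134, 0.332, -0.065, 1.46, 0.022, 1.35, -0.088], TCP at [0.251, -0.572, 0.241] pointing down, gripper open.
Joint ranges: [-2.6, 2.6], [-0.5, 2.12], [-1.47, 1.34], [0.16, 2.42], [-1.27, 4.41], [0.06, 2.06], [-2.6, 2.6]. Speed limits (rad/s): [2.22, 2.22, 2.79, 2.79, 3.14, 3.14, 3.14].

## Interface

Orientations are given as a unit quaternion [x, y, z, w].
In Python, from bench import readout, vision, r gives the robot as it stands.
- The arm moves only by the tool arm_command, never from a script. Its argument "targets" is a list that holds one entry, the list of rows, each a list of 6 numbers: the shift along the tool's x, y, z in m, then the turn, a rotation vector about the tool's x, y, z in degrees. A call has 1 to 12 rows; each row shifts and turns the commanded pose from where the row before left it, along the tool's axes as they then stand; what a row does not reach is not made up. A row lasts 1/12 s, in which the tool goes at most 41.7 mm and 7.16 degrees, less where a joint would pass 70% of its speed; a pose out of reach is approached as far as the arm can. A call is refused whole if a number of a shift passes 0.0417 or a number of a turn 7.16, either way. A call with a gripper value outside its range is refused whole. "hand" is the opening, from 0 (shut) to 1 (fully open), set as the call begins (left out, the last holds). The fingers move at their own pace and stop on an object; "grip_force" is the grip in N (left out, the last holds). Time passes only in rows, so rows that do not move let the fingers close. It gives the time, the measured TCP pose, the force and the opening at its end, in the units of the state.
- readout.read_state(): the state, without advancing time (a new reading comes with each control period).
- vision.camera(name): name is "side" or "top" or "wrist"; returns a dict with "pixels" (480x640x3 uint8, blue, green, red), "fovy" (degrees; the focal length in pixels is half the picture's height over the tangent of half this angle, whatever the lens; pixels are square), "cx", "cy" (the principal point, pixels), "R" (3x3) and "t" (3): a world point X has camera coordinates R X + t; the wrist camera has in their place "mount" (4x4, takes a point from camera to tool coordinates, whose origin is the TCP and whose axes are the tool frame's). Camera axes: x right, y down, z forward; pixel columns grow to the right and rows downward; lengths in m; the calibration is good to about 2 mm. A picture is of the moment at which its call begins: read the wrist's pose just before it. There is no depth.
- r.close_job(): hands the job in, once; it reports no verdict.
The state is a dict: "time": time; "joint_positions": joint angles; "joint_vel": joint speeds; "joint_torque": joint torques, N m; "ee_pos": TCP position; "eef_rot": TCP orientation; "ft_force": force on the tool from outside, world axes, zero at the start; "torque": the same for the moment, N m; "width": finger opening in m.
Only numpy, scipy, OpenCV 4.12 (cv2) and the standard library are available. Lean on these libraries where they do the work, as an engineer would, in place of code of your own. Each camera call takes 0.05 s, during which the arm holds its last target.

## Working session

There is one attempt and no reset: what is moved stays moved. The work goes in short steps, Python scripts to look and compute and a tool call to move; the robot and the scene stay as the last step left them, time stands still between calls to the robot, and variables do not carry over. Pictures are saved under pics/ and viewed, and the job is handed in when it is done.

Besides the shell and the picture viewer there is one more tool, called after "Request:" as name(argument=value, ...), one argument or row to a line, values as JSON. arm_command: Moves the arm, as the interface text tells. Its arguments: {"type":"object","properties":{"targets":{"type":"array","items":{"type":"array","items":{"type":"array","items":{"type":"number"}}}},"hand":{"type":"number"},"grip_force":{"type":"number"}},"required":["targets"]}

```bash
ls; mkdir -p pics; python3 - <<'E'
from bench import readout, vision, r
import cv2, numpy as np, pickle
s=readout.read_state(); print(s)
for n in ["side","top","wrist"]:
    c=vision.camera(n); cv2.imwrite(f"pics/{n}0.png",c["pixels"]); 
    pickle.dump((s,c),open(f"pics/{n}0.pkl","wb"))
    print(n,{k:v for k,v in c.items() if k!="pixels"})
E
```

```text
pics
{'time': 0.0, 'joint_positions': array([ 1.13439351,  0.33287004, -0.06470683,  1.46097298,  0.02162417,
        1.34988516, -0.08847648]), 'joint_vel': array([ 5.65732037e-04, -9.85825841e-04, -3.94428107e-04,  4.17360610e-05,
        1.16729388e-03, -2.02064844e-03,  5.73355938e-04]), 'joint_torque': array([ 2.81837838e-04, -6.23238087e+01,  2.51734292e-02, -3.89901066e+01,
       -6.11141813e-02,  3.96753440e-02,  1.82408930e-04]), 'ee_pos': array([ 0.25115167, -0.57191357,  0.24043997]), 'eef_rot': array([-0.59180975,  0.3870473 , -0.38616255,  0.59231249]), 'ft_force': array([0.72677079, 0.11522876, 0.1779082 ]), 'torque': array([-0.03746688,  0.03423243,  0.01939714]), 'width': 0.08695211432915877}
side {'fovy': 48.806977724975035, 'cx': 320.7705038109827, 'cy': 243.6838909464297, 'R': array([[ 0.99636243, -0.0847861 ,  0.00855671],
       [-0.03779596, -0.52967484, -0.84735827],
       [ 0.07637648,  0.84395254, -0.53095268]]), 't': array([-0.56560319,  0.20228055,  0.96044651])}
top {'fovy': 52.291295356407204, 'cx': 327.3626856015241, 'cy': 236.49520678045874, 'R': array([[ 0.0492306 , -0.99877297, -0.00537534],
       [-0.9757282 , -0.04694353, -0.21389435],
       [ 0.21337956,  0.01577502, -0.97684201]]), 't': array([0.13254454, 0.61879681, 1.05536688])}
wrist {'fovy': 60.765923218358054, 'cx': 319.1735739470914, 'cy': 244.7005646399145, 'mount': array([[ 9.99999748e-01,  1.21089160e-04, -6.99613788e-04,
        -4.27734801e-04],
       [ 7.07065180e-04, -2.59569449e-01,  9.65724185e-01,
        -1.43083472e-01],
       [-6.46596354e-05, -9.65724436e-01, -2.59569470e-01,
         6.96634933e-02],
       [ 0.00000000e+00,  0.00000000e+00,  0.00000000e+00,
         1.00000000e+00]])}
```

View pics/side0.png

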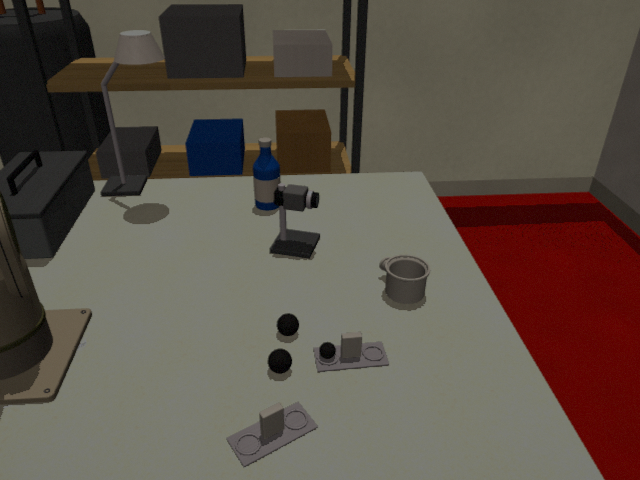

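View pics/top0.png

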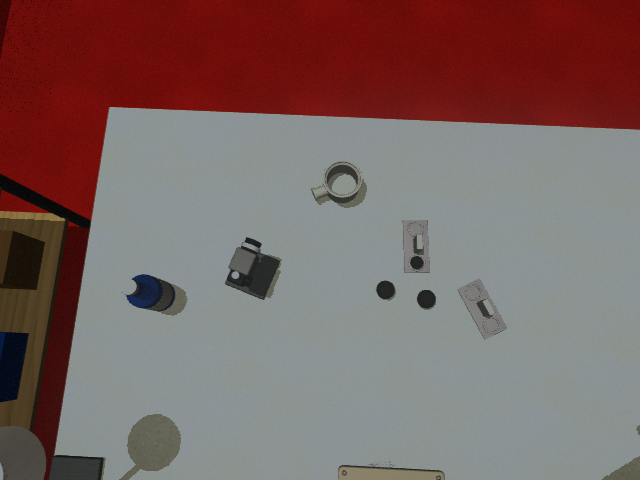

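View pics/wrist0.png

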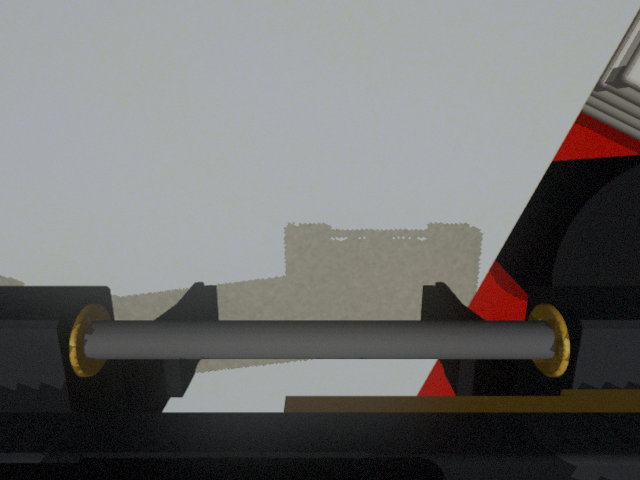

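The side and top views show the ball tray at top (416,246), with its ball at the robot end (416,263). The empty tray is at (482,308). Two larger loose balls lie at (385,289) and (426,299). The camera is at (250,265) with its lens at about (252,243), the sump at (342,182) and the bottle at (150,292). Next I'll zoom in to measure.

```bash
cat > h.py <<'E'
import numpy as np, cv2, pickle
from scipy.spatial.transform import Rotation as Rot
def K(c):
    f=240/np.tan(np.radians(c["fovy"]/2)); return f,c["cx"],c["cy"]
def pose(c,s=None):
    if "R" in c: return np.array(c["R"]),np.array(c["t"])
    T=np.eye(4);T[:3,:3]=Rot.from_quat(s["eef_rot"]).as_matrix();T[:3,3]=s["ee_pos"]
    W=np.linalg.inv(T@c["mount"]); return W[:3,:3],W[:3,3]
def ray(c,uv,s=None):
    f,cx,cy=K(c);R,t=pose(c,s); d=R.T@np.array([(uv[0]-cx)/f,(uv[1]-cy)/f,1]); return -R.T@t,d/np.linalg.norm(d)
def plane(c,uv,z,s=None):
    o,d=ray(c,uv,s); return o+d*(z-o[2])/d[2]
def proj(c,X,s=None):
    f,cx,cy=K(c);R,t=pose(c,s);p=R@np.array(X)+t; return np.array([f*p[0]/p[2]+cx,f*p[1]/p[2]+cy])
def tri(rays):
    A=np.zeros((3,3));b=np.zeros(3)
    for o,d in rays:
        P=np.eye(3)-np.outer(d,d);A+=P;b+=P@o
    X=np.linalg.solve(A,b); return X,[np.linalg.norm((np.eye(3)-np.outer(d,d))@(X-o)) for o,d in rays]
def load(n): return pickle.load(open(f"pics/{n}.pkl","rb"))
E
python3 - <<'E'
from h import *
T=load("top0")[1]["pixels"];S=load("side0")[1]["pixels"]
def crop(im,x,y,w,h,k): return cv2.convertScaleAbs(cv2.resize(im[y:y+h,x:x+w],None,fx=k,fy=k,interpolation=cv2.INTER_CUBIC),alpha=1.3)
cv2.imwrite("pics/tc.png",np.hstack([crop(T,375,210,65,100,6),crop(T,217,230,65,100,6)]))
cv2.imwrite("pics/sc.png",np.hstack([crop(S,305,320,90,60,4),crop(S,260,170,80,60,4)]) if 0 else np.vstack([crop(S,305,320,100,60,5),crop(S,250,170,100,60,5)]))
E
```

```text
(no output)
```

View pics/tc.png

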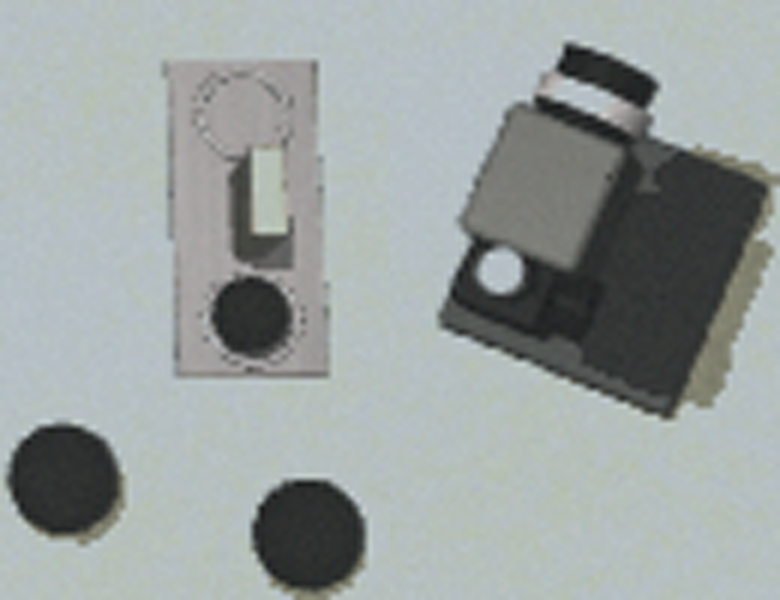

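View pics/sc.png

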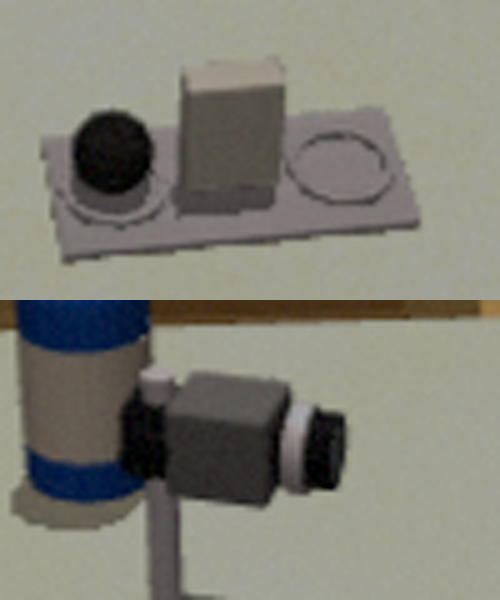

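```bash
python3 - <<'E'
from h import *
np.set_printoptions(precision=4,suppress=True)
T=load("top0")[1];S=load("side0")[1]
a=lambda u,v:((u+.5)/6-.5+375,(v+.5)/6-.5+210)
b=lambda u,v:((u-390+.5)/6-.5+217,(v+.5)/6-.5+230)
sa=lambda u,v:((u+.5)/5-.5+305,(v+.5)/5-.5+320)
sb=lambda u,v:((u+.5)/5-.5+250,(v-300+.5)/5-.5+170)
P=[plane(T,a(*p),.004) for p in [(165,62),(318,62),(328,376),(176,376)]]
P=np.array(P)[:,:2];print("tray top corners\n",P, P.mean(0)); d=(P[2]+P[3]-P[0]-P[1])/2; print(d,np.linalg.norm(d),np.degrees(np.arctan2(d[1],d[0])))
Q=np.array([plane(S,sa(*p),.004) for p in [(65,258),(42,138),(385,110),(420,224)]])[:,:2];print("side corners\n",Q,Q.mean(0)); d=(Q[0]+Q[1]-Q[2]-Q[3])/2;print(d,np.linalg.norm(d),np.degrees(np.arctan2(d[1],d[0])))
print("block top", plane(T,a(269,191),.054), np.mean([plane(S,sa(*p),.054) for p in [(180,88),(190,64),(286,60),(280,84)]],axis=0))
print("ball", tri([ray(T,a(251,315)),ray(S,sa(113,153))]), plane(T,a(251,315),.019))
H=np.array([plane(T,b(*p),.153) for p in [(515,103),(628,150),(570,270),(463,228)]])[:,:2]
print("head",H,H.mean(0)); d=(H[0]+H[1]-H[2]-H[3])/2;print(np.linalg.norm(d),np.degrees(np.arctan2(d[1],d[0])))
B=np.array([plane(T,b(*p),.014) for p in [(768,185),(675,410),(444,315)]])[:,:2]
for i,j in [(1,0),(2,1)]:
    d=B[j]-B[i];print(np.linalg.norm(d),np.degrees(np.arctan2(d[1],d[0])))
print("base centre",(B[0]+B[2])/2)
L=[plane(T,b(*p),.148) for p in [(567,42),(658,90)]];print("lens front top edge-ish",L,np.mean(L,0))
print("lens front corners tri"); print(plane(S,sb(338,450),.130))
E
```

```text
tray top corners
 [[ 0.6757 -0.0169]
 [ 0.6786 -0.0791]
 [ 0.5498 -0.0838]
 [ 0.5469 -0.0234]] [ 0.6128 -0.0508]
[-0.1288 -0.0056] 0.12890187459996683 -177.51255662844687
side corners
 [[ 0.5547 -0.0863]
 [ 0.551  -0.0255]
 [ 0.6806 -0.0202]
 [ 0.6823 -0.0796]] [ 0.6171 -0.0529]
[-0.1285 -0.006 ] 0.12867467147748343 -177.31340529221146
block top [ 0.6131 -0.0509  0.054 ] [ 0.6172 -0.0514  0.054 ]
ball (array([ 0.5727, -0.0505,  0.018 ]), [np.float64(0.0021562880404189626), np.float64(0.0021562880404191135)]) [ 0.5704 -0.0504  0.019 ]
head [[0.5617 0.3495]
 [0.5469 0.3085]
 [0.5037 0.3252]
 [0.5166 0.3637]] [0.5322 0.3367]
0.04676479575090924 -19.300162744679707
0.09549029451035175 -18.36131686944463
0.0993224664190786 -109.2425115622719
base centre [0.5305 0.3362]
lens front top edge-ish [array([0.5855, 0.334 , 0.148 ]), array([0.5697, 0.3004, 0.148 ])] [0.5776 0.3172 0.148 ]
lens front corners tri
[0.5858 0.3222 0.13  ]
```

```bash
cat >> h.py <<'E'
def plan(s,pos,tx):
    """tool-frame delta to reach pos with tool y down and tool x along yaw tx(deg) or opposite"""
    R=Rot.from_quat(s["eef_rot"]); best=None
    for f in (0,180):
        a=np.radians(tx+f); x=np.array([np.cos(a),np.sin(a),0]);y=np.array([0,0,-1.]);G=Rot.from_matrix(np.c_[x,y,np.cross(x,y)])
        rv=(R.inv()*G).as_rotvec(degrees=True)
        print("turn",rv.round(2),"shift in tool axes now",R.inv().apply(np.array(pos)-s["ee_pos"]).round(4)," in goal axes",G.inv().apply(np.array(pos)-s["ee_pos"]).round(4))
E
python3 - <<'E'
from h import *
from bench import readout
np.set_printoptions(precision=4,suppress=True)
s=readout.read_state();print(Rot.from_quat(s["eef_rot"]).as_matrix(), s["time"])
plan(s,[.615,-.0515,.19],92.6)
E
```

```text
[[ 0.4021 -0.0005  0.9156]
 [-0.9156  0.001   0.4021]
 [-0.0011 -1.     -0.    ]] 0.15
turn [  -0.08 -158.89   -0.02] shift in tool axes now [-0.3302  0.051   0.5424]  in goal axes [ 0.5035  0.0507 -0.387 ]
turn [ 0.01 21.11 -0.06] shift in tool axes now [-0.3302  0.051   0.5424]  in goal axes [-0.5035  0.0507  0.387 ]
```

Request:
arm_command(
  targets=[
    [[0, 0, 0, 0, 5.28, 0], [0, 0, 0, 0, 5.28, 0], [0, 0, 0, 0, 5.28, 0], [0, 0, 0, 0, 5.27, 0], [-0.028, 0, 0.0215, 0, 0, 0], [-0.028, 0, 0.0215, 0, 0, 0], [-0.028, 0, 0.0215, 0, 0, 0], [-0.028, 0, 0.0215, 0, 0, 0], [-0.028, 0, 0.0215, 0, 0, 0], [-0.028, 0, 0.0215, 0, 0, 0], [-0.028, 0, 0.0215, 0, 0, 0], [-0.028, 0, 0.0215, 0, 0, 0]],
  ],
  hand=1,
)

```text
time: 1.15
ee_pos: [0.4136, -0.3391, 0.2412]
eef_rot: [0.511, -0.489, 0.489, -0.511]
ft_force: [0.2, -0.2, 0.0]
width: 0.0868
```

Request:
arm_command(
  targets=[
    [[-0.028, 0, 0.0215, 0, 0, 0], [-0.028, 0.005, 0.0215, 0, 0, 0], [-0.028, 0.005, 0.0215, 0, 0, 0], [-0.028, 0.005, 0.0215, 0, 0, 0], [-0.028, 0.005, 0.0215, 0, 0, 0], [-0.028, 0.005, 0.0215, 0, 0, 0], [-0.028, 0.005, 0.0215, 0, 0, 0], [-0.028, 0.005, 0.0215, 0, 0, 0], [-0.028, 0.005, 0.0215, 0, 0, 0], [-0.028, 0.005, 0.0215, 0, 0, 0], [0, 0, 0, 0, 0, 0], [0, 0, 0, 0, 0, 0]],
  ],
)

```text
time: 2.15
ee_pos: [0.6153, -0.0485, 0.1952]
eef_rot: [0.512, -0.488, 0.487, -0.512]
ft_force: [-0.3, -0.3, 0.7]
width: 0.0874
```

```bash
python3 - <<'E'
from h import *
from bench import readout,vision
s=readout.read_state();print(s["time"],s["ee_pos"],s["joint_positions"])
plan(s,[.615,-.0515,.19],92.6)
c=vision.camera("wrist");cv2.imwrite("pics/w1.png",c["pixels"]);pickle.dump((s,c),open("pics/w1.pkl","wb"))
E
```

```text
2.15 [ 0.61531703 -0.0484865   0.19524414] [ 0.33189822  0.37559287 -0.4164462   1.52558783  0.15433699  1.27465783
 -1.62533308]
turn [-1.2000e-01 -1.7976e+02 -1.3000e-01] shift in tool axes now [ 0.003   0.0052 -0.0005]  in goal axes [-0.003   0.0052  0.0005]
turn [ 0.08  0.24 -0.08] shift in tool axes now [ 0.003   0.0052 -0.0005]  in goal axes [ 0.003   0.0052 -0.0005]
```

View pics/w1.png

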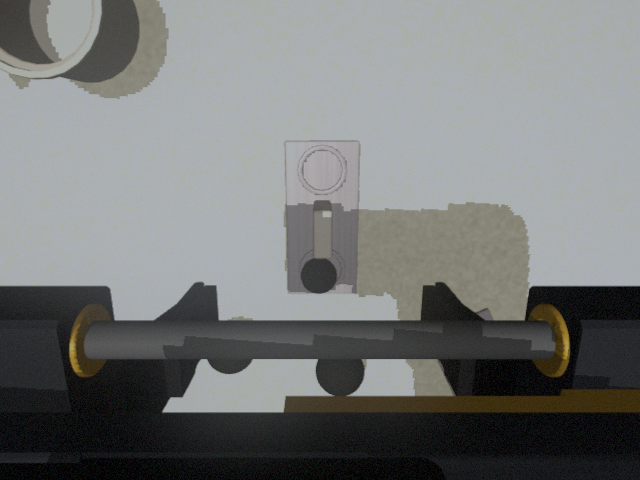

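The wrist view shows the ball tray with corners at about (285,141), (359,141), (358,293) and (288,293), the ball at (319,275), and the sump at the upper left. Joint 7 would end near its limit with this grasp, so I'll use the half-turned one. Before that I'll refine the tray pose.

```bash
python3 - <<'E'
from h import *
s,c=load("w1")
P=np.array([plane(c,p,.004,s)[:2] for p in [(285,141),(359.5,141),(358,292.5),(287.5,292)]]);print(P,P.mean(0))
d=(P[2]+P[3]-P[0]-P[1])/2;print(np.linalg.norm(d),np.degrees(np.arctan2(d[1],d[0])))
print(plane(c,(322,170),.007,s))
im=cv2.resize(c["pixels"][130:310,270:380],None,fx=4,fy=4,interpolation=cv2.INTER_CUBIC)
cv2.imwrite("pics/w1c.png",im[:600])
E
```

```text
[[ 0.6782786  -0.01780612]
 [ 0.68119497 -0.07670595]
 [ 0.55318579 -0.08503211]
 [ 0.55055994 -0.02352089]] [ 0.61580482 -0.05076627]
0.1280565081922758 -176.85728802558341
[ 0.65734542 -0.04819764  0.007     ]
```

View pics/w1c.png

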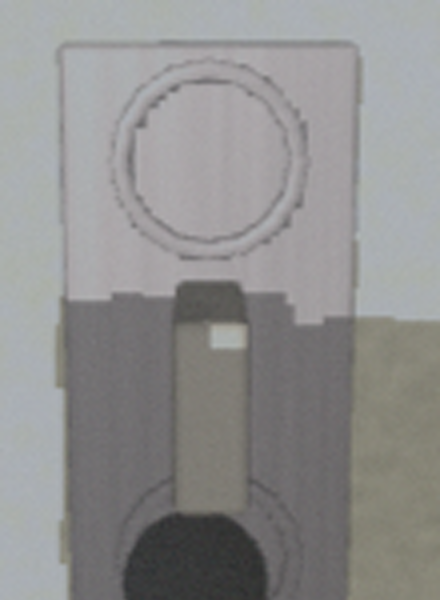

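Request:
arm_command(
  targets=[
    [[0, 0, 0, 0, -6.91, 0], [0, 0, 0, 0, -6.91, 0], [0, 0, 0, 0, -6.91, 0], [0, 0, 0, 0, -6.91, 0], [0, 0, 0, 0, -6.91, 0], [0, 0, 0, 0, -6.91, 0], [0, 0, 0, 0, -6.91, 0], [0, 0, 0, 0, -6.91, 0], [0, 0, 0, 0, -6.91, 0], [0, 0, 0, 0, -6.91, 0], [0, 0, 0, 0, -6.91, 0], [0, 0, 0, 0, -6.91, 0]],
  ],
)

```text
time: 3.2
ee_pos: [0.6146, -0.0533, 0.1964]
eef_rot: [0.707, -0.026, 0.026, -0.706]
ft_force: [-0.7, 0.5, 0.1]
width: 0.0869
```

Request:
arm_command(
  targets=[
    [[0, 0, 0, 0, -6.91, 0], [0, 0, 0, 0, -6.91, 0], [0, 0, 0, 0, -6.91, 0], [0, 0, 0, 0, -6.91, 0], [0, 0, 0, 0, -6.91, 0], [0, 0, 0, 0, -6.91, 0], [0, 0, 0, 0, -6.91, 0], [0, 0, 0, 0, -6.91, 0], [0, 0, 0, 0, -6.91, 0], [0, 0, 0, 0, -6.91, 0], [0, 0, 0, 0, -6.91, 0], [0, 0, 0, 0, -6.91, 0]],
  ],
)

```text
time: 4.2
ee_pos: [0.6146, -0.0533, 0.1963]
eef_rot: [0.547, 0.448, -0.448, -0.547]
ft_force: [-0.4, 0.2, -0.7]
width: 0.0868
```

Request:
arm_command(
  targets=[
    [[0, 0, 0, 0, -6.91, 0], [0, 0, 0, 0, -6.91, 0], [0, 0, 0, 0, 0, 0], [0, 0, 0, 0, 0, 0]],
  ],
)

```text
time: 4.53
ee_pos: [0.6147, -0.0528, 0.1962]
eef_rot: [-0.492, -0.508, 0.509, 0.491]
ft_force: [0.4, 0.2, 0.7]
width: 0.0871
```

```bash
python3 - <<'E'
from h import *
from bench import readout,vision
s=readout.read_state();print(s["time"],s["ee_pos"],s["joint_positions"])
plan(s,[.615,-.0515,.19],92.6)
c=vision.camera("wrist");cv2.imwrite("pics/w2.png",c["pixels"]);pickle.dump((s,c),open("pics/w2.pkl","wb"))
E
```

```text
4.5333 [ 0.61473368 -0.05277489  0.19615314] [ 0.7029553   0.50377179 -0.93466652  1.50638041  0.41107684  1.33937041
  1.33740443]
turn [-0.02 -0.67 -0.04] shift in tool axes now [ 0.0013  0.0062 -0.0003]  in goal axes [ 0.0013  0.0062 -0.0003]
turn [ 7.0000e-02  1.7933e+02 -3.0000e-02] shift in tool axes now [ 0.0013  0.0062 -0.0003]  in goal axes [-0.0013  0.0062  0.0003]
```

View pics/w2.png

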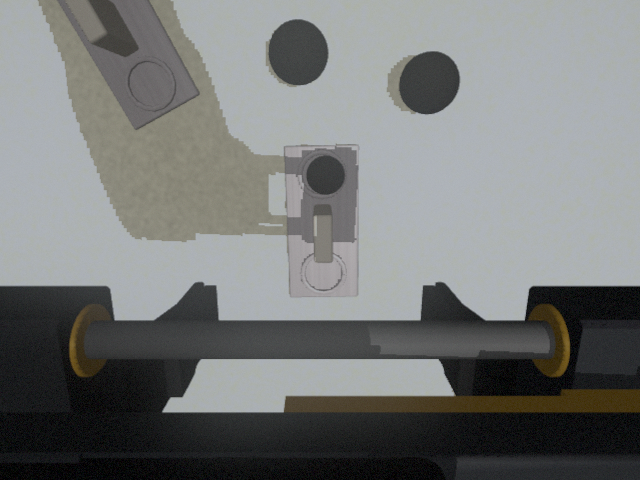

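The tray's corners are now at about (285,146), (358,145), (358,296) and (289,296), the ball is at (325,175), and the spare tray is at the upper left.

```bash
python3 - <<'E'
from h import *
s,c=load("w2")
P=np.array([plane(c,p,.004,s)[:2] for p in [(285,146),(358,145),(358,296),(289,296.5)]]);print(P,P.mean(0))
d=(P[0]+P[1]-P[2]-P[3])/2;print(np.linalg.norm(d),np.degrees(np.arctan2(d[1],d[0])))
print("block top near edge", plane(c,(323.5,262),.054,s), "far",plane(c,(323,207),.054,s))
print("ball",plane(c,(325,175),.019,s))
plan(s,[.6155,-.0507,.038],92.8)
E
```

```text
[[ 0.55220922 -0.08206299]
 [ 0.54948271 -0.02400039]
 [ 0.67806868 -0.01651178]
 [ 0.68057482 -0.07701452]] [ 0.61508386 -0.04989742]
0.1286286162670237 -177.20666245543885
block top near edge [ 0.63219042 -0.04897877  0.054     ] far [ 0.59167503 -0.05080417  0.054     ]
ball [ 0.57259464 -0.04962783  0.019     ]
turn [-0.02 -0.87 -0.04] shift in tool axes now [ 0.0022  0.1582 -0.0009]  in goal axes [ 0.002   0.1582 -0.0009]
turn [ 7.0000e-02  1.7913e+02 -3.0000e-02] shift in tool axes now [ 0.0022  0.1582 -0.0009]  in goal axes [-0.002   0.1582  0.0009]
```

Request:
arm_command(
  targets=[
    [[0.0023, 0.01, -0.0005, 0, -0.8, 0], [0, 0.02, 0, 0, 0, 0], [0, 0.02, 0, 0, 0, 0], [0, 0.02, 0, 0, 0, 0], [0, 0.02, 0, 0, 0, 0], [0, 0.02, 0, 0, 0, 0], [0, 0.015, 0, 0, 0, 0], [0, 0.013, 0, 0, 0, 0], [0, 0.01, 0, 0, 0, 0], [0, 0.009, 0, 0, 0, 0], [0, 0, 0, 0, 0, 0], [0, 0, 0, 0, 0, 0]],
  ],
)

```text
time: 5.58
ee_pos: [0.6156, -0.0488, 0.0393]
eef_rot: [0.486, 0.513, -0.513, -0.486]
ft_force: [0.5, 0.3, 0.6]
width: 0.0873
```

```bash
python3 - <<'E'
from h import *
from bench import readout,vision
s=readout.read_state();print(s["time"],s["ee_pos"],s["joint_positions"],s["ft_force"])
plan(s,[.6152,-.0503,.038],92.85)
c=vision.camera("wrist");cv2.imwrite("pics/w3.png",c["pixels"]);pickle.dump((s,c),open("pics/w3.pkl","wb"))
E
```

```text
5.5833 [ 0.61560194 -0.04881301  0.03931759] [ 0.63995398  0.66354909 -0.84652514  1.64562955  0.54832651  1.08614275
  1.25933032] [0.53529196 0.33310507 0.59344503]
turn [0.   0.21 0.01] shift in tool axes now [-0.0015  0.0013  0.0005]  in goal axes [-0.0015  0.0013  0.0005]
turn [ 1.0000e-02 -1.7979e+02 -0.0000e+00] shift in tool axes now [-0.0015  0.0013  0.0005]  in goal axes [ 0.0015  0.0013 -0.0005]
```

View pics/w3.png

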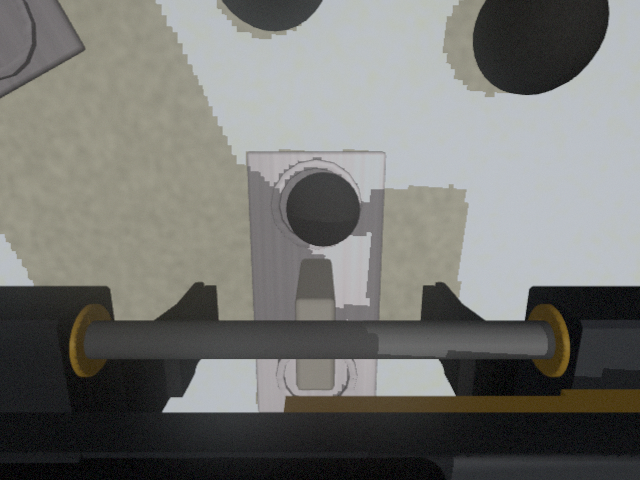

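The grip block is centred between the fingers, about 3 px left of the middle (column 316), and the ball is in its pocket at (323,210). I'll shift slightly and close.

Request:
arm_command(
  targets=[
    [[-0.0012, 0.001, 0, 0, 0, 0], [0, 0, 0, 0, 0, 0], [0, 0, 0, 0, 0, 0]],
  ],
)

```text
time: 5.88
ee_pos: [0.6159, -0.0504, 0.0388]
eef_rot: [0.487, 0.513, -0.513, -0.486]
ft_force: [-0.0, -1.1, -0.2]
width: 0.0872
```

Request:
arm_command(
  targets=[
    [[0, 0, 0, 0, 0, 0], [0, 0, 0, 0, 0, 0], [0, 0, 0, 0, 0, 0], [0, 0, 0, 0, 0, 0], [0, 0, 0, 0, 0, 0], [0, 0, 0, 0, 0, 0], [0, 0, 0, 0, 0, 0], [0, 0, 0, 0, 0, 0], [0, 0, 0, 0, 0, 0], [0, 0, 0, 0, 0, 0], [0, 0, 0, 0, 0, 0], [0, 0, 0, 0, 0, 0]],
  ],
  hand=0,
  grip_force=25,
)

```text
time: 6.88
ee_pos: [0.6155, -0.0502, 0.0382]
eef_rot: [-0.487, -0.513, 0.513, 0.486]
ft_force: [-0.7, 0.6, -0.5]
width: 0.0154
```

```bash
python3 - <<'E'
from h import *
from bench import readout,vision
s=readout.read_state();print(s["time"],s["ee_pos"],s["width"],s["ft_force"])
c=vision.camera("wrist");cv2.imwrite("pics/w4.png",c["pixels"]);pickle.dump((s,c),open("pics/w4.pkl","wb"))
E
```

```text
6.8833 [ 0.61554813 -0.05016176  0.03824064] 0.015381422484744086 [-0.66851594  0.5511275  -0.46448086]
```

View pics/w4.png

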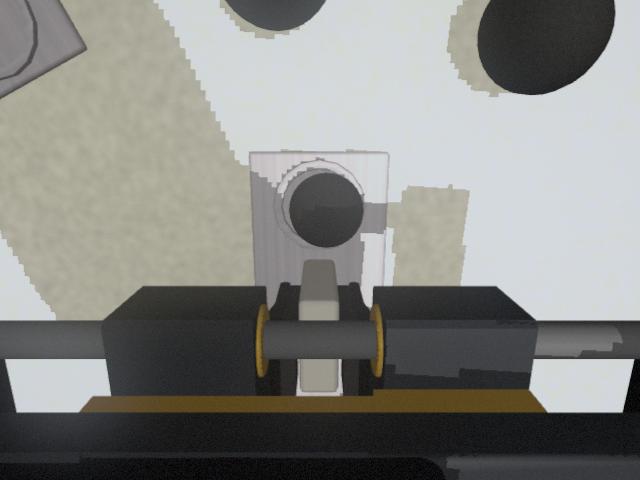

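The fingers are closed on the block (width 15.4 mm) and the ball is in its pocket at (326,210). Now a gentle lift.

Request:
arm_command(
  targets=[
    [[0, 0, 0, 0, 0, 0], [0, -0.002, 0, 0, 0, 0], [0, -0.004, 0, 0, 0, 0], [0, -0.006, 0, 0, 0, 0], [0, -0.006, 0, 0, 0, 0], [0, -0.006, 0, 0, 0, 0], [0, -0.006, 0, 0, 0, 0], [0, -0.006, 0, 0, 0, 0], [0, -0.006, 0, 0, 0, 0], [0, -0.004, 0, 0, 0, 0], [0, -0.002, 0, 0, 0, 0], [0, 0, 0, 0, 0, 0]],
  ],
  grip_force=30,
)

```text
time: 7.93
ee_pos: [0.6158, -0.0501, 0.0868]
eef_rot: [0.487, 0.513, -0.513, -0.486]
ft_force: [-0.4, -0.3, -3.5]
width: 0.014
```

```bash
python3 - <<'E'
from h import *
from bench import readout,vision
s=readout.read_state();print(s["time"],s["ee_pos"],s["width"],s["ft_force"],s["joint_positions"])
plan(s,[.702,.278,.149],71)
for n in ["wrist","side"]:
    c=vision.camera(n);cv2.imwrite(f"pics/{n}5.png",c["pixels"]);pickle.dump((s,c),open(f"pics/{n}5.pkl","wb"))
a=cv2.imread("pics/wrist5.png");b=cv2.imread("pics/side5.png")
cv2.imwrite("pics/p5.png",np.hstack([a[100:400,200:500],cv2.resize(b[270:390,260:420],None,fx=2.5,fy=2.5)]))
E
```

```text
7.9333 [ 0.61580016 -0.05014293  0.08682214] 0.01402735607221853 [-0.40823373 -0.27918307 -3.51826566] [ 0.6652881   0.60897047 -0.88066318  1.61438066  0.50252139  1.15909874
  1.29113544]
turn [ 5.000e-02  2.206e+01 -1.000e-02] shift in tool axes now [ 0.3231 -0.0622 -0.1036]  in goal axes [ 0.3383 -0.0622  0.0253]
turn [-1.0000e-02 -1.5794e+02 -6.0000e-02] shift in tool axes now [ 0.3231 -0.0622 -0.1036]  in goal axes [-0.3383 -0.0622 -0.0253]
```

View pics/p5.png

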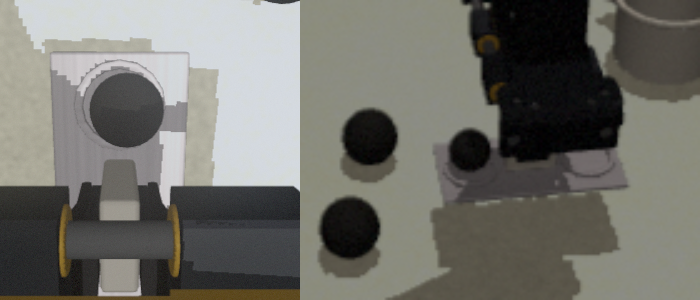

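The tray is lifted with the ball in its pocket. I'll raise and turn it next.

Request:
arm_command(
  targets=[
    [[0, -0.002, 0, 0, 0.8, 0], [0, -0.004, 0, 0, 1.5, 0], [0, -0.006, 0, 0, 2.1, 0], [0, -0.007, 0, 0, 2.2, 0], [0, -0.007, 0, 0, 2.2, 0], [0, -0.007, 0, 0, 2.2, 0], [0, -0.007, 0, 0, 2.2, 0], [0, -0.007, 0, 0, 2.2, 0], [0, -0.006, 0, 0, 2.2, 0], [0, -0.005, 0, 0, 2.1, 0], [0, -0.003, 0, 0, 1.5, 0], [0, -0.001, 0, 0, 0.8, 0]],
  ],
)

```text
time: 9.03
ee_pos: [0.6158, -0.05, 0.149]
eef_rot: [0.576, 0.41, -0.41, -0.576]
ft_force: [-0.8, 0.5, -2.8]
width: 0.0137
```

Request:
arm_command(
  targets=[
    [[0.002, 0, 0.0002, 0, 0, 0], [0.004, 0, 0.0003, 0, 0, 0], [0.006, 0, 0.0005, 0, 0, 0], [0.008, 0, 0.0006, 0, 0, 0], [0.01, 0, 0.0008, 0, 0, 0], [0.012, 0, 0.001, 0, 0, 0], [0.012, 0, 0.001, 0, 0, 0], [0.012, 0, 0.001, 0, 0, 0], [0.012, 0, 0.001, 0, 0, 0], [0.012, 0, 0.001, 0, 0, 0], [0.012, 0, 0.001, 0, 0, 0], [0.012, 0, 0.001, 0, 0, 0]],
  ],
)

```text
time: 10.03
ee_pos: [0.6439, 0.0621, 0.1482]
eef_rot: [0.575, 0.411, -0.411, -0.575]
ft_force: [0.7, 0.4, -2.1]
width: 0.0139
```

Request:
arm_command(
  targets=[
    [[0.012, 0, 0.001, 0, 0, 0], [0.012, 0, 0.001, 0, 0, 0], [0.012, 0, 0.001, 0, 0, 0], [0.012, 0, 0.001, 0, 0, 0], [0.012, 0, 0.001, 0, 0, 0], [0.01, 0, 0.001, 0, 0, 0], [0.008, 0, 0.001, 0, 0, 0], [0.006, 0, 0.001, 0, 0, 0], [0.004, 0, 0.001, 0, 0, 0], [0.002, 0, 0.001, 0, 0, 0], [0, 0, 0, 0, 0, 0], [0, 0, 0, 0, 0, 0]],
  ],
)

```text
time: 11.03
ee_pos: [0.6635, 0.1486, 0.1482]
eef_rot: [0.576, 0.411, -0.411, -0.575]
ft_force: [0.0, 1.0, -3.0]
width: 0.0139
```

```bash
python3 - <<'E'
from h import *
from bench import readout,vision
s=readout.read_state();print(s["time"],s["ee_pos"],s["width"],s["ft_force"],s["joint_positions"])
plan(s,[.702,.278,.149],71)
for n in ["wrist","side","top"]:
    c=vision.camera(n);cv2.imwrite(f"pics/{n}6.png",c["pixels"]);pickle.dump((s,c),open(f"pics/{n}6.pkl","wb"))
a,b,d=[cv2.imread(f"pics/{n}6.png") for n in ["wrist","side","top"]]
z=lambda im,x,y,w,h,k:cv2.resize(im[y:y+h,x:x+w],None,fx=k,fy=k,interpolation=cv2.INTER_CUBIC)
cv2.imwrite("pics/p6.png",np.vstack([cv2.resize(a,(400,300)),np.zeros((0,400,3),np.uint8)]))
cv2.imwrite("pics/p6.png",np.hstack([np.vstack([cv2.resize(a,(400,300)),z(b,250,150,200,150,2)]),z(d,200,130,200,300,2)]))
E
```

```text
11.0333 [0.66345143 0.14864817 0.14823787] 0.013931306342923238 [ 0.00645566  1.00677117 -2.96747623] [ 0.26319986  0.65230348 -0.82791294  1.3778064   0.4804652   1.31773438
  0.65981581]
turn [ 0.01  0.03 -0.02] shift in tool axes now [ 0.1349 -0.0008  0.0056]  in goal axes [ 0.1349 -0.0008  0.0057]
turn [-4.0000e-02 -1.7997e+02 -2.0000e-02] shift in tool axes now [ 0.1349 -0.0008  0.0056]  in goal axes [-0.1349 -0.0008 -0.0057]
```

View pics/p6.png

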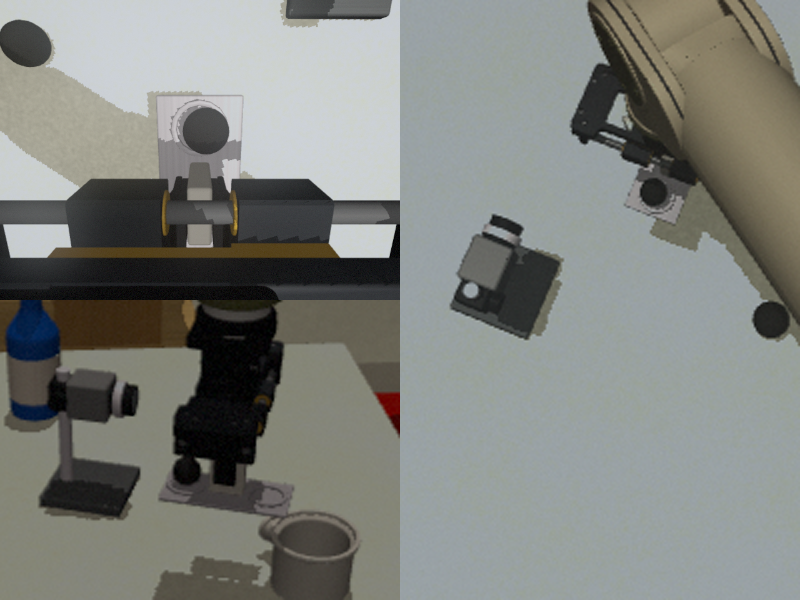

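The ball tray is level with the ball at wrist (206,131 in the crop). The lens faces it from the left in the side view. I'll check the lens position more carefully.

```bash
python3 - <<'E'
from h import *
np.set_printoptions(precision=4,suppress=True)
T=load("top0")[1];S=load("side0")[1]
b=lambda u,v:((u-390+.5)/6-.5+217,(v+.5)/6-.5+230)
sb=lambda u,v:((u+.5)/5-.5+250,(v-300+.5)/5-.5+170)
L=[plane(T,b(*p),.130) for p in [(567,45),(658,90)]];d=L[1]-L[0];print(L,np.mean(L,0),np.linalg.norm(d),np.degrees(np.arctan2(d[1],d[0]))+90)
print(tri([ray(T,b(612,66)),ray(S,sb(336,450))]))
l=np.array([.583,.3185,.13]);u=np.array([np.cos(np.radians(-19)),np.sin(np.radians(-19)),0])
for e in (18,-18): # sides / top of front rim
    print(np.array(proj(T,l+e*1e-3*np.array([u[1],-u[0],0])))-[217,230], )
print("proj front centre side crop", (proj(S,l)-[250,170])*5+[0,300], "rim top",(proj(S,l+[0,0,.018])-[250,170])*5+[0,300],"rim bot",(proj(S,l-[0,0,.018])-[250,170])*5+[0,300])
print("top crop rim", [(proj(T,l+np.array(q))-[217,230])*6+[390,0] for q in ([0,0,.018],[u[1]*.018,-u[0]*.018,0],[-u[1]*.018,u[0]*.018,0])])
# ball now
s,c=load("wrist6"); 
for n,px in [("top6",(200+652/2-200,130+192/2)),("side6",(250+187/2,150+171/2))]: print(n,px)
T6=load("top6")[1];S6=load("side6")[1]
X=tri([ray(T6,(326,226)),ray(S6,(343.5,235.5))]);print("ball",X,"tcp",s["ee_pos"], "expected",s["ee_pos"]+Rot.from_quat(s["eef_rot"]).apply([0,.019,.042]))
E
```

```text
[array([0.5882, 0.3373, 0.13  ]), array([0.5732, 0.3032, 0.13  ])] [0.5807 0.3202 0.13  ] 0.03726793299876873 -23.644526049219564
(array([0.583 , 0.3204, 0.1306]), [np.float64(0.001815055623796196), np.float64(0.001815055623796217)])
[45.1674 12.8394]
[29.9299  6.8056]
proj front centre side crop [330.5459 451.9214] rim top [330.7004 416.4365] rim bot [330.3939 486.8476]
top crop rim [array([607.5677,  48.3886]), array([661.0047,  77.0364]), array([569.5796,  40.8337])]
top6 (326.0, 226.0)
side6 (343.5, 235.5)
ball (array([0.6247, 0.1657, 0.1263]), [np.float64(0.002633660349990169), np.float64(0.00263366034999018)]) tcp [0.6635 0.1486 0.1482] expected [0.6237 0.1623 0.1292]
```

Request:
arm_command(
  targets=[
    [[0.002, -0.0005, 0.0006, 0, 0, 0], [0.004, -0.0005, 0.0006, 0, 0, 0], [0.006, -0.0005, 0.0006, 0, 0, 0], [0.008, 0, 0.0006, 0, 0, 0], [0.01, 0, 0.0006, 0, 0, 0], [0.01, 0, 0.0006, 0, 0, 0], [0.01, 0, 0.0006, 0, 0, 0], [0.01, 0, 0.0006, 0, 0, 0], [0.01, 0, 0.0005, 0, 0, 0], [0.01, 0, 0.0005, 0, 0, 0], [0.01, 0, 0.0005, 0, 0, 0], [0.01, 0, 0, 0, 0, 0]],
  ],
)

```text
time: 12.18
ee_pos: [0.6901, 0.2469, 0.1497]
eef_rot: [-0.575, -0.411, 0.411, 0.575]
ft_force: [-0.5, 0.4, -2.8]
width: 0.0136
```

Request:
arm_command(
  targets=[
    [[0.01, 0, 0, 0, 0, 0], [0.008, 0, 0, 0, 0, 0], [0.007, 0, 0, 0, 0, 0], [0.005, 0, 0, 0, 0, 0], [0.003, 0, 0, 0, 0, 0], [0.002, 0, 0, 0, 0, 0], [0, 0, 0, 0, 0, 0], [0, 0, 0, 0, 0, 0], [0, 0, 0, 0, 0, 0], [0, 0, 0, 0, 0, 0]],
  ],
)

```text
time: 13.02
ee_pos: [0.7014, 0.2783, 0.1498]
eef_rot: [0.576, 0.411, -0.411, -0.575]
ft_force: [0.1, -0.4, -2.2]
width: 0.0138
```

```bash
python3 - <<'E'
from h import *
from bench import readout,vision
s=readout.read_state();print(s["time"],s["ee_pos"],s["width"],s["ft_force"],s["joint_positions"],Rot.from_quat(s["eef_rot"]).as_matrix()[:,1])
plan(s,[.702,.2787,.150],71)
for n in ["wrist","side","top"]:
    c=vision.camera(n);cv2.imwrite(f"pics/{n}7.png",c["pixels"]);pickle.dump((s,c),open(f"pics/{n}7.pkl","wb"))
a,b,d=[cv2.imread(f"pics/{n}7.png") for n in ["wrist","side","top"]]
z=lambda im,x,y,w,h,k:cv2.resize(im[y:y+h,x:x+w],None,fx=k,fy=k,interpolation=cv2.INTER_CUBIC)
cv2.imwrite("pics/p7.png",np.hstack([np.vstack([cv2.resize(a,(400,300)),z(b,260,150,100,75,4)]),z(d,200,180,100,150,4)]))
E
```

```text
13.0167 [0.70142667 0.27833828 0.14980172] 0.013756619701673653 [ 0.11344475 -0.39559582 -2.24115389] [-0.00492033  0.80071648 -0.78949187  1.12295463  0.54236354  1.41601932
  0.53008679] [ 2.08519201e-04 -3.04791191e-04 -9.99999932e-01]
turn [ 0.02  0.03 -0.01] shift in tool axes now [ 0.0005 -0.0002 -0.0004]  in goal axes [ 0.0005 -0.0002 -0.0004]
turn [-2.0000e-02 -1.7997e+02 -3.0000e-02] shift in tool axes now [ 0.0005 -0.0002 -0.0004]  in goal axes [-0.0005 -0.0002  0.0004]
```

View pics/p7.png

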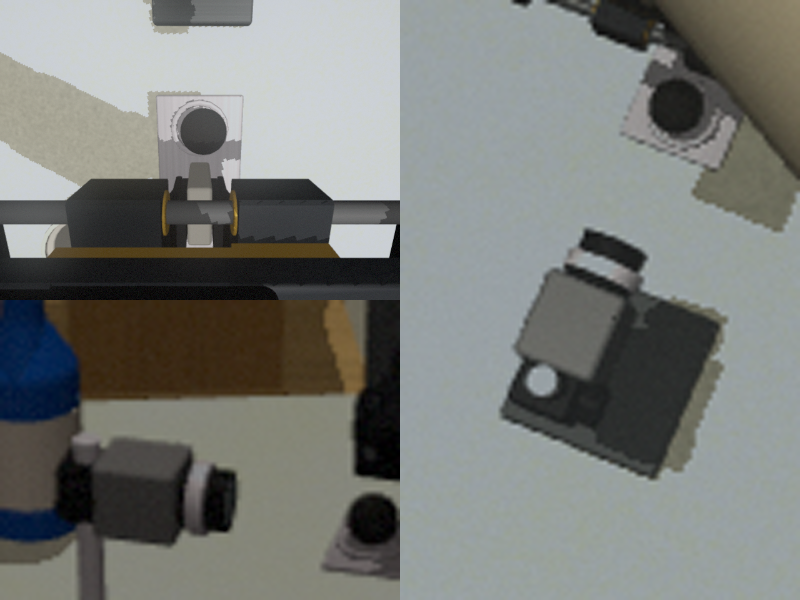

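The ball is at crop pixel (677,105) in the top view, on the line extended from the head through the lens (612,245). In the wrist view the camera base is centred straight beyond the ball. Now the same thing in numbers.

```bash
python3 - <<'E'
from h import *
np.set_printoptions(precision=4,suppress=True)
s,T=load("top7");_,S=load("side7");_,W=load("wrist7")
t=lambda u,v:((u-400)/4+200-.4,v/4+180-.4); q=lambda u,v:(u/4+260-.4,(v-300)/4+150-.4)
B,e=tri([ray(T,t(677,105)),ray(S,q(373,519)),ray(W,(203*1.6,131*1.6),s)]);print("ball",B,e)
L,e=tri([ray(T,t(614,247)),ray(S,q(229,499))]);print("lens",L,e)
for a in (-19,-20):
    a=np.radians(a);u=np.array([np.cos(a),np.sin(a),0]);n=np.array([-u[1],u[0],0]);print("axis",(B-L)@u,"side",(B-L)@n,"h",B[2]-L[2], "handle",(s["ee_pos"]-L)@u)
# bystanders in top: compare with start by differencing
T0=load("top0")[1]["pixels"]
print("diff",[int(cv2.absdiff(T0[y:y+h,x:x+w],T["pixels"][y:y+h,x:x+w]).mean()) for x,y,w,h in [(455,275,55,65),(120,270,60,45),(220,235,60,65)]])
a=vars
cv2.imwrite("pics/s7.png",S["pixels"])
E
```

```text
ball [0.6621 0.2937 0.1294] [np.float64(0.0013901519697316679), np.float64(0.0019059974644750628), np.float64(0.0006414730639769504)]
lens [0.5822 0.3214 0.1305] [np.float64(0.002773917272358763), np.float64(0.0027739172723587535)]
axis 0.08459859725088016 side -0.00017727956995546457 h -0.001048284944117378 handle 0.12674946829240386
axis 0.08458880642986423 side 0.0012991965338281237 h -0.001048284944117378 handle 0.12676355693327215
diff [20, 8, 8]
```

View pics/s7.png

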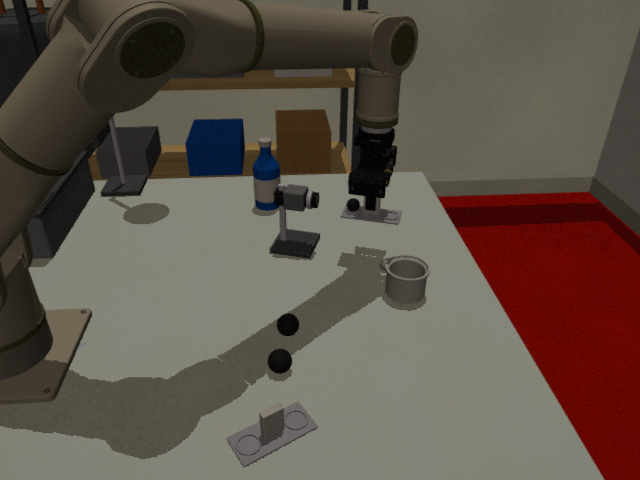

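The side view shows the sump (406,280), bottle (267,180), spare tray (272,433) and loose balls all at their starting pixels. The tray is level in front of the lens. I'll settle briefly and hand in.

Request:
arm_command(
  targets=[
    [[0, 0, 0, 0, 0, 0], [0, 0, 0, 0, 0, 0], [0, 0, 0, 0, 0, 0], [0, 0, 0, 0, 0, 0], [0, 0, 0, 0, 0, 0], [0, 0, 0, 0, 0, 0]],
  ],
)

```text
time: 13.67
ee_pos: [0.7013, 0.2789, 0.1498]
eef_rot: [0.575, 0.411, -0.411, -0.575]
ft_force: [-0.2, -0.3, -1.6]
width: 0.0139
```

```bash
python3 - <<'E'
from bench import readout,r
s=readout.read_state();print(s["time"],s["ee_pos"],s["width"],abs(s["joint_vel"]).max())
print(r.close_job())
E
```

```text
13.6667 [0.70129952 0.2788581  0.14975027] 0.013909789656022893 0.0022789341780257524
the job is handed in; nothing more can be done
None
```

I gripped the tray holding the ball by its block and lifted it. I carried it level to the inspection camera and handed the job in at 13.7 s with the gripper still holding it. The hand-in gives no verdict, so the result below rests on my own last checks.

- **Ball position:** its centre is about 85 mm from the glass, within about 1.5 mm of the lens axis sideways and about 1 mm below it. The ball is in its pocket.
- **Grip and pose:** the grip is about 127 mm from the glass, behind the ball as the camera sees it. The tool points down to within 0.02°. The joints were nearly still (0.002 rad/s) and the fingers were closed to 13.9 mm on the block.
- **Measurement disagreement:** the different views disagreed by 1–3 mm on the lens and ball positions, which is well inside the limits.
- **Bystanders:** in the side view the spare tray, sump and bottle are where they started. A top-view image difference came out larger over the spare tray (20, against 8 elsewhere). I put that down to the arm's shadow or cover and did not check it further.

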